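# Eject the hexagonal badge die and put it in the case

## Robot

A 7-joint arm with a two-finger parallel gripper is mounted at the origin on the work surface. World frame = base frame: x ahead of the robot, y to its left, z up, the work surface at z = 0. Lengths are in m, angles in rad, forces in N, time in s.
With the tool pointing down it reaches from about 0.425 to 0.875 m from the base axis. Payload 9.9 kg.
Tool frame: the origin (TCP) lies midway between the tips of the shut fingers; the grasp point (between the pads) lies 19 mm behind it; z points along the fingers, y is the line along which they close (so a half turn about z gives the same grasp; the last joint's range is limited). The gripper opens to 85 mm and grips with 20 to 120 N. Pads are 22 mm wide; open, the fingers measure 114 mm over their backs; the gripper's body (76 mm by 85 mm) begins 54 mm behind the grasp point. The pads swing forward as they close: fully open they stand 13 mm farther back than shut.
Start: joints at [-1.414, 0.576, 0.025, 1.437, -0.015, 1.129, -0.057], TCP at [0.161, 0.656, 0.231] pointing down, gripper open.
Joint ranges: [-2.76, 2.76], [-0.34, 2.15], [-1.52, 1.57], [0.19, 2.46], [-1.09, 4.23], [0.17, 1.99], [-2.82, 2.82]. Speed limits (rad/s): [2.22, 2.22, 3.01, 3.01, 3.14, 3.14, 3.14].

## Interface

Orientations are given as a unit quaternion [w, x, y, z].
In Python, from station import read_state, capture, job_done gives the robot as it stands. The module is installed in compiled form; this text tells all that it offers.
- The arm moves only by the tool arm_command, never from a script. Its argument "increments" is one flat list of numbers, 7 for each row, row after row: the shift along the tool's x, y, z in mm, then the turn, a rotation vector about the tool's x, y, z in rad, then the opening, from 0 (shut) to 1 (fully open). A call has 1 to 5 rows; each row is the pose to reach, as a shift and turn from the pose commanded when the call began, along the tool's axes at that moment; what a row does not reach only later rows make up. A row lasts 1/8 s, in which the tool goes at most 62.5 mm and 10.7 degrees, less where a joint would pass 70% of its speed; a pose out of reach is approached as far as the arm can. A call with a gripper value outside its range is refused whole. The fingers move at their own pace and stop on an object; "force" is the grip in N (left out, the last holds). Time passes only in rows, so rows that repeat a pose let the fingers close. It gives the time, the measured TCP pose, the force, the opening and the grip force at its end, in the units of the state.
- read_state(): the state, without advancing time (a new reading comes with each control period).
- capture(name): name is "scene" or "top" or "wrist"; returns a dict with "pixels" (384x512x3 uint8, blue, green, red), "range_z" (384x512 float32, m along the optical axis (not along the pixel's ray), 0 where there is no reading), "K" (3x3 intrinsics, pixels), "world_to_cam" (4x4, takes a point from world to camera coordinates); the wrist camera has in their place "tool_from_camera" (4x4, takes a point from camera to tool coordinates, whose origin is the TCP and whose axes are the flange's). Camera axes: x right, y up, looking along -z (the intrinsics and any distortion apply to the point x, -y, -z); pixel columns grow to the right and rows downward; lengths in m; the calibration is good to about 2 mm. A picture is of the moment at which its call begins: read the wrist's pose just before it.
- job_done(): hands the job in; it is judged then, once.
The state is a dict: "t": time; "joints": joint angles; "qvel": joint speeds; "tau": joint torques, N m; "tcp_pos": TCP position; "tcp_rot": TCP orientation; "force": force on the tool from outside, world axes, zero at the start; "wrist_torque": the same for the moment, N m; "finger_gap": finger opening in m; "grip_force": force on a finger pad.
Only numpy, scipy, OpenCV 4.12 (cv2) and the standard library are available. Lean on these libraries where they do the work, as an engineer would, in place of code of your own. Each camera call takes 0.05 s, during which the arm holds its last target. There are 200 camera calls.

## Task

Two badge-press dies sit sunk in the die block. Take out the six-sided one: press the lever in front of its pocket down to its stop so that the die rises, then grip it, lift it out and set it down, without dropping it, flat and wholly on the round cork pad in the grey case. Leave the round die seated in its pocket, and do not disturb the spare die in the case or the bottle, jar and tumbler standing around.

Things in the scene. Friction and masses are not known exactly. Their poses are not given: they have to be found in the camera images.
- block: Fixed dark steel die block, 110 (x) by 200 (y) by 50 mm high. Origin: centre of its underside, on the table. Its +y runs along the row of two pockets, its -x side carries the two levers. Its x, y and yaw change from start to start.
- station_left (a point): Centre of the mouth of the pocket at the block's +y end, in the top face (50 mm up). Both pockets are round, 48 mm across and 31 mm deep, 90 mm apart; either may hold the hexagonal die. In the pocket's floor is a 24 mm ejector disc.
- station_right (a point): The same for the pocket at the block's -y end.
- lever_left_pad (a point): Centre of the upper face of the black press pad (34 mm along the lever, 36 mm wide, 7 mm thick) of the lever in front of the left pocket. The lever is hinged on the block's -x face, 62 mm from the block's centre line and 40 mm up, and sticks out to -x; the pad's centre is 68 mm from the hinge. At rest the pad stands about 60 mm above the table and slopes up away from the block; at the stop it has gone down about 33 mm.
- lever_right_pad (a point): The same for the lever in front of the right pocket.
- lever_left (a joint): Angle of the left lever: 0 at rest, 0.5 rad pressed down to its stop. A stiff friction hinge: about 6 to 9 N downwards on the pad moves it, and it stays where it is left, with the die on it. Its ejector rises 44 mm per rad, so 22 mm at the stop, when the top of the die stands about 18 mm above the block and can be gripped.
- lever_right (a joint): The same for the right lever and the right pocket.
- hex_center (a point): Centre (half-way up) of the loose six-sided bright steel die: a hexagonal prism 28 mm high, 38 mm across flats, 44 mm across corners, about 0.25 kg, its top plain. Its x axis is square to one pair of flats (the other pairs at 60 and 120 degrees). Seated, its top lies 3 mm below the block's top face. Any yaw.
- round_center (a point): Centre (half-way up) of the loose round bright steel die, 44 mm across and 28 mm high, with a dark 27 mm round dimple in its top, seated in the other pocket. It stays there.
- case: Fixed open grey plastic case, 236 (x) by 122 (y) mm, walls 16 mm high and 4 mm thick, one divider across the middle making two compartments side by side along its x. Origin: centre of its underside.
- pad: Fixed round cork pad, 86 mm across and 3 mm thick, lying in one of the case's compartments (either one); its top is 7 mm above the table. Origin: centre of its underside.
- spare_die: Loose spare steel die, a disc 62 mm across and 20 mm high with a dark 44 mm dimple on top, lying in the other compartment. Origin: centre of its underside. It stays there.
- paint_bottle: Loose grey paint bottle, 48 mm across, 130 mm high; a bystander. Origin: centre of its underside.
- jar: Loose glass jar with black lid, 72 mm across, 85 mm high; a bystander. Origin: centre of its underside.
- tumbler: Loose black tumbler, 90 mm across, 155 mm high; a bystander. Origin: centre of its underside.
There are look-alikes about, which are no part of the job. What is shaped like the part that bears hex_center but red is not meant.

How it is judged:
By the outcome, as a careful person would: the job done as asked, in the order asked, and still so for the second after the job is handed in, with the robot touching nothing.
It also fails if it takes over 51 s, if anything falls off the work surface, if the arm or the gripper's body presses on something with over 40 N, if the wrist force passes 120 N, or if a joint passes its speed limit or range.

## Working session

There is one attempt and no reset: what is moved stays moved. The work goes in short steps, Python scripts to look and compute and a tool call to move; the robot and the scene stay as the last step left them, time stands still between calls to the robot, and variables do not carry over. Pictures are saved under pics/ and viewed, at most 10 in all, crops included, and the job is handed in when it is done.

Besides the shell and the picture viewer there is one more tool, called after ">>>" as a command line: name --argument value ..., lists and objects as JSON in quotes. arm_command: Moves the arm, as the interface text tells. Its arguments: {"type":"object","properties":{"increments":{"type":"array"},"force":{"type":"number"}},"required":["increments"]}

```bash
mkdir -p pics; cat > h.py <<'E'
import numpy as np, cv2
from station import read_state, capture, job_done
from scipy.spatial.transform import Rotation as R
def T_tool(s):
    q=s['tcp_rot']; T=np.eye(4); T[:3,:3]=R.from_quat([q[1],q[2],q[3],q[0]]).as_matrix(); T[:3,3]=s['tcp_pos']; return T
def snap(name):
    s=read_state(); c=capture(name)
    c['c2w']=T_tool(s)@c['tool_from_camera'] if name=='wrist' else np.linalg.inv(c['world_to_cam'])
    return c
def ray(c,u,v):
    K=c['K']; d=np.array([(u-K[0,2])/K[0,0],-(v-K[1,2])/K[1,1],-1.]); return c['c2w'][:3,3],c['c2w'][:3,:3]@d
def onz(c,u,v,z):
    o,d=ray(c,u,v); return o+d*(z-o[2])/d[2]
def deep(c,u,v):
    o,d=ray(c,u,v); return o+d*c['range_z'][int(v),int(u)]
E
python3 - <<'E'
from h import *
s=read_state(); print(s)
a=snap('scene');b=snap('top')
for n,c in(('scene',a),('top',b)):
    print(n,c['K'].tolist(),c['c2w'].round(3).tolist(), [k for k in c])
    cv2.imwrite(f'pics/{n}0.png',c['pixels'])
    np.savez(f'{n}0.npz',**c)
E
```

```text
{'t': 0.0, 'joints': array([-1.41381211,  0.57651506,  0.024829  ,  1.43792612, -0.01499593,
        1.12899503, -0.05649307]), 'qvel': array([ 0.00060424,  0.00069636,  0.00014862,  0.00086825, -0.00036448,
       -0.00151418, -0.00076278]), 'tau': array([-5.26413696e-04, -7.65806580e+01,  2.25013107e+00, -2.85951966e+01,
        1.52462558e-02,  1.26142753e-02, -6.63648549e-06]), 'tcp_pos': array([0.16084126, 0.65508241, 0.23044739]), 'tcp_rot': array([-5.88686939e-05,  1.20074055e-01,  9.92764591e-01, -8.27520724e-04]), 'force': array([-0.6831358 ,  0.54266211,  0.03157203]), 'wrist_torque': array([-0.00615178,  0.01593816,  0.00819085]), 'grip_force': 0.0, 'finger_gap': 0.08509202133937745}
scene [[417.60293847961134, 0.0, 252.7966716600061], [0.0, 417.60293847961134, 184.23317655575045], [0.0, 0.0, 1.0]] [[0.518, -0.523, 0.678, 1.493], [0.856, 0.302, -0.42, -0.588], [0.015, 0.797, 0.603, 0.881], [0.0, 0.0, 0.0, 1.0]] ['pixels', 'range_z', 'K', 'world_to_cam', 'c2w']
top [[413.41761724337175, 0.0, 250.86766540963447], [0.0, 413.41761724337175, 189.50734278333587], [0.0, 0.0, 1.0]] [[-0.013, 0.997, -0.07, 0.506], [-1.0, -0.013, -0.007, -0.006], [-0.008, 0.07, 0.998, 1.311], [0.0, 0.0, 0.0, 1.0]] ['pixels', 'range_z', 'K', 'world_to_cam', 'c2w']
```

View pics/top0.png

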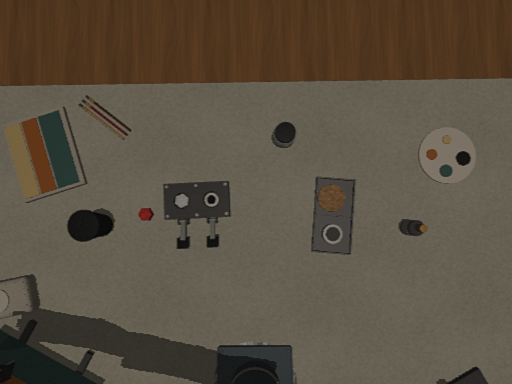

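View pics/scene0.png

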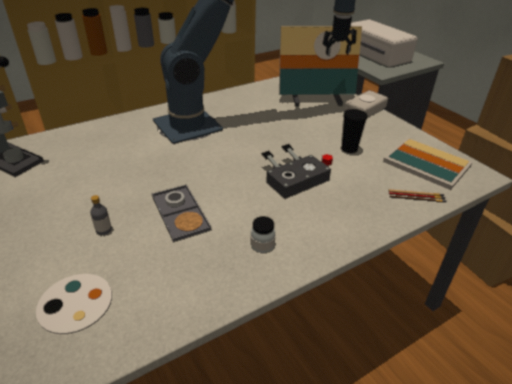

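Top view: block at (197,200), with the bright hex die in the left pocket at (181,201) and the round die with a dark dimple at (211,200). Levers end at (183,242) and (212,240). The cork pad is at (332,197) and the spare die at (332,234). The bottle is at (412,228), the jar at (284,133), the tumbler at (88,225).
Candidates for the hex: bright hex at (181,201), red hex at (146,214, not meant), round die at (211,200), spare die at (332,234). I choose (181,201) and check it in a crop.

```bash
cat > m1.py <<'E'
from h import *
c=dict(np.load('top0.npz')); s=dict(np.load('scene0.npz'))
im=c['pixels']
cv2.imwrite('pics/crop_top.png',cv2.resize(im[170:260,130:360],None,fx=3.4,fy=3.4,interpolation=cv2.INTER_CUBIC))
for n,u,v,z in(('hex',181,201,.047),('round',211,200,.047),('padL',183,242,.06),('padR',212.5,240,.06),('cork',332,197,.007),('spare',332,234,.02),('jar',284.5,129,.085),('tumbler',84,225,.155),('bottle',424,229,.13),('blk',197,200,.05)):
    print(n,onz(c,u,v,z).round(3),deep(c,u,v).round(3))
# block top corners from range
H,W=c['range_z'].shape; U,V=np.meshgrid(np.arange(W),np.arange(H))
K=c['K'];d=np.stack([(U-K[0,2])/K[0,0],-(V-K[1,2])/K[1,1],-np.ones((H,W))],-1)@c['c2w'][:3,:3].T
P=c['c2w'][:3,3]+d*c['range_z'][...,None]
m=((P[...,2]>.042)&(P[...,2]<.058)).astype(np.uint8); m[:,:160]=0;m[:,235:]=0;m[:175]=0;m[225:]=0
m=cv2.morphologyEx(m,cv2.MORPH_OPEN,np.ones((7,7)))
q=P[m>0]; r=cv2.minAreaRect((q[:,:2]*1000).astype(np.float32)); print('block',r,q[:,2].mean())
hs=cv2.cvtColor(im,cv2.COLOR_BGR2HSV)
m=((hs[...,0]<20)&(hs[...,1]>100)).astype(np.uint8);m[:,:315]=0;m[:,350:]=0;m[:180]=0;m[220:]=0
M=cv2.moments(m,True);u,v=M['m10']/M['m00'],M['m01']/M['m00'];print('cork',u,v,onz(c,u,v,.007),M['m00'])
g=im.max(2);m=(g>120).astype(np.uint8);m[:,:165]=0;m[:,196:]=0;m[:190]=0;m[212:]=0
M=cv2.moments(m,True);u,v=M['m10']/M['m00'],M['m01']/M['m00'];print('hex',u,v,onz(c,u,v,.047),M['m00'])
E
python3 m1.py
```

```text
hex [0.563 0.217 0.047] [0.563 0.218 0.042]
round [0.565 0.125 0.047] [0.565 0.126 0.046]
padL [0.439 0.209 0.06 ] [0.439 0.21  0.058]
padR [0.444 0.12  0.06 ] [0.443 0.121 0.055]
cork [ 0.571 -0.252  0.007] [ 0.571 -0.253  0.004]
spare [ 0.455 -0.247  0.02 ] [ 0.456 -0.246  0.023]
jar [ 0.773 -0.1    0.085] [ 0.774 -0.101  0.084]
tumbler [0.495 0.47  0.155] [0.495 0.47  0.156]
bottle [ 0.471 -0.487  0.13 ] [ 0.471 -0.488  0.128]
blk [0.565 0.168 0.05 ] [0.565 0.168 0.05 ]
block ((566.1727294921875, 172.07315063476562), (110.13804626464844, 199.32212829589844), 2.1255927085876465) 0.04929246404058164
cork 331.1341463414634 197.5871080139373 [ 0.56917526 -0.24936221  0.007     ] 574.0
hex 181.7906976744186 200.43023255813952 [0.56458962 0.21501341 0.047     ] 86.0
```

View pics/crop_top.png

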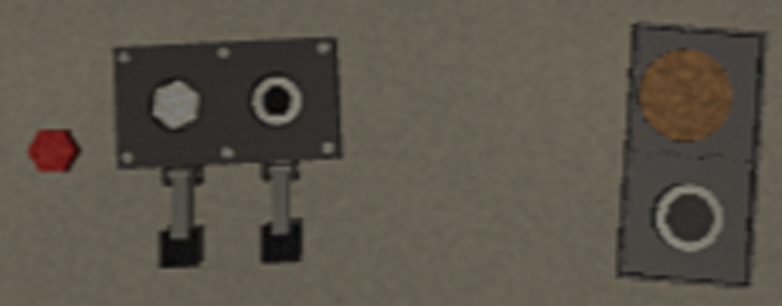

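The crop confirms it: a plain-topped bright hexagon in the left (+y) pocket and a ring with a dark dimple in the right one. I'll work out the move to above the left lever pad.

```bash
cat >> h.py <<'E'
def go(x,y,z,yaw=None):
    """tool-frame row to world target; yaw = deg of tool y axis in world"""
    s=read_state(); T=T_tool(s); d=T[:3,:3].T@(np.array([x,y,z])-T[:3,3])*1000
    y0=np.degrees(np.arctan2(T[1,1],T[0,1])); rv=np.zeros(3)
    if yaw is not None:
        a=(yaw-y0+90)%180-90
        c,sn=np.cos(np.radians(y0+a)),np.sin(np.radians(y0+a))
        Rt=np.array([[-sn,c,0],[c,sn,0],[0,0,-1]]).T  # cols x,y,z
        Rt=np.column_stack([np.cross([c,sn,0],[0,0,-1]),[c,sn,0],[0,0,-1]])
        rv=R.from_matrix(T[:3,:3].T@Rt).as_rotvec()
    print('t',round(s['t'],2),'pos',T[:3,3].round(4),'y0',round(y0,1),'row',d.round(1),rv.round(3),'j',s['joints'].round(2))
E
python3 - <<'E'
from h import *
go(.437,.211,.16,90)
c=snap('wrist');print(c['tool_from_camera'].round(3).tolist(),c['K'].round(1).tolist())
E
```

```text
t 0.1 pos [0.1609 0.6551 0.2305] y0 76.2 row [-374.1 -365.4   71.1] [-0.001 -0.    -0.241] j [-1.41  0.58  0.02  1.44 -0.02  1.13 -0.06]
[[0.0, 0.963, 0.27, 0.069], [1.0, -0.0, 0.001, 0.001], [0.001, 0.27, -0.963, -0.143], [0.0, 0.0, 0.0, 1.0]] [[300.9, 0.0, 255.2], [0.0, 300.9, 188.2], [0.0, 0.0, 1.0]]
```

>>> arm_command --increments '[-75, -73, 14, 0, 0, -0.05, 0, -150, -146, 28, 0, 0, -0.1, 0, -225, -219, 42, 0, 0, -0.15, 0, -295, -288, 56, 0, 0, -0.2, 0, -355, -347, 68, 0, 0, -0.24, 0]'

```text
t: 0.78
tcp_pos: [0.3255, 0.3908, 0.1891]
tcp_rot: [0.0, -0.0, 1.0, 0.0]
force: [1.8, -0.3, 0.2]
finger_gap: -0.0001
grip_force: 0.0
```

```bash
python3 -c "
from h import *
go(.437,.211,.16,92)"
```

```text
t 0.78 pos [0.3255 0.3908 0.1891] y0 90.0 row [-111.4 -179.9   29.1] [ 0.     0.    -0.034] j [-0.95  0.38 -0.02  1.93  0.01  0.84  0.59]
```

>>> arm_command --increments '[-32, -51, 10, 0, 0, -0.03, 0, -63, -103, 20, 0, 0, -0.03, 0, -95, -155, 26, 0, 0, -0.03, 0, -111, -180, 29, 0, 0, -0.03, 0, -111, -180, 29, 0, 0, -0.03, 0]'

```text
t: 1.4
tcp_pos: [0.4366, 0.2099, 0.16]
tcp_rot: [-0.0, -0.012, 1.0, -0.001]
force: [-0.7, -0.2, 0.2]
finger_gap: 0.0
grip_force: 0.0
```

```bash
python3 - <<'E'
from h import *
go(.437,.211,.16,92)
c=snap('wrist');np.savez('w1.npz',**c);cv2.imwrite('pics/w1.png',c['pixels'])
E
```

```text
t 1.4 pos [0.4366 0.2099 0.16  ] y0 91.4 row [-0.5  1.1  0. ] [-0.001 -0.    -0.011] j [-0.55  0.38  0.    2.02 -0.    0.74  1.05]
```

View pics/w1.png

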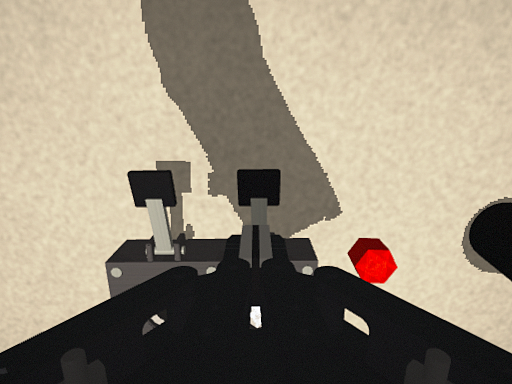

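The wrist view shows the left lever's pad at (258,187) under the shut fingers, the right pad at (152,188), and the red hex at (373,260). I'll localise the pad here.

```bash
python3 - <<'E'
from h import *
c=dict(np.load('w1.npz'));t=dict(np.load('top0.npz'))
for u,v in((258,187),(152,188)):
    print(deep(c,u,v).round(4),onz(c,u,v,.06).round(4))
for u,v in((240,170),(278,170),(238,203),(279,203)): print(deep(c,u,v+ (3 if v<180 else -3)).round(4))
# two-view: ray pair top (183,242) & wrist (258,187)
(o1,d1),(o2,d2)=ray(c,258,187),ray(t,183,242)
s=np.linalg.lstsq(np.column_stack([d1,-d2]),o2-o1,rcond=None)[0]; print('tri',o1+d1*s[0],o2+d2*s[1])
E
```

```text
[0.4337 0.2126 0.0626] [0.4345 0.2127 0.06  ]
[0.4369 0.1244 0.0623] [0.4375 0.1236 0.06  ]
[0.4216 0.1977 0.0651]
[0.4211 0.2286 0.0641]
[0.4475 0.1958 0.0563]
[0.4461 0.231  0.058 ]
tri [0.43847133 0.21287664 0.04543262] [0.43794629 0.21177369 0.04527163]
```

>>> arm_command --increments '[2.5, 2.5, 45, 0, 0, 0, 0, 2.5, 2.5, 80, 0, 0, 0, 0, 2.5, 2.5, 97, 0, 0, 0, 0, 2.5, 2.5, 106, 0, 0, 0, 0, 2.5, 2.5, 112, 0, 0, 0, 0]'

```text
t: 2.08
tcp_pos: [0.4313, 0.2162, 0.0481]
tcp_rot: [-0.001, -0.016, 1.0, -0.0]
force: [-4.0, -0.4, 7.7]
finger_gap: 0.0001
grip_force: 3.3
```

>>> arm_command --increments '[0, -2, 6, 0, 0, 0, 0, 0, -2, 12, 0, 0, 0, 0, 0, -2, 16, 0, 0, 0, 0, 0, -2, 19, 0, 0, 0, 0, 0, -2, 21, 0, 0, 0, 0]'

```text
t: 2.7
tcp_pos: [0.433, 0.2152, 0.028]
tcp_rot: [0.001, -0.016, 1.0, 0.001]
force: [-0.7, 1.6, 7.5]
finger_gap: -0.0003
grip_force: 3.7
```

>>> arm_command --increments '[0, 0, 1, 0, 0, 0, 0, 0, 0, 2, 0, 0, 0, 0, 0, 0, 3, 0, 0, 0, 0]'

```text
t: 3.08
tcp_pos: [0.4333, 0.2153, 0.0267]
tcp_rot: [0.001, -0.016, 1.0, 0.001]
force: [-9.2, -1.2, 47.1]
finger_gap: 0.0002
grip_force: 23.5
```

>>> arm_command --increments '[0, 0, -50, 0, 0, 0, 0, 0, 0, -105, 0, 0, 0, 0.8, -60, 0, -143, 0, 0, 0, 0.8, -120, 0, -146, 0, 0, 0, 0.8, -131, 0, -146, 0, 0, 0, 0.8]'

```text
t: 3.7
tcp_pos: [0.5674, 0.2178, 0.1717]
tcp_rot: [0.002, -0.014, 1.0, 0.001]
force: [-0.9, -0.4, -1.0]
finger_gap: 0.0681
grip_force: 0.0
```

>>> arm_command --increments '[0, 0, 0, 0, 0, 0, 0.8, 0, 0, 0, 0, 0, 0, 0.8]'

```text
t: 3.95
tcp_pos: [0.5625, 0.2176, 0.1701]
tcp_rot: [-0.001, -0.015, 1.0, 0.0]
force: [0.2, 0.6, 0.2]
finger_gap: 0.0685
grip_force: 0.0
```

```bash
python3 - <<'E'
from h import *
go(.564,.216,.17)
c=snap('wrist');np.savez('w2.npz',**c);cv2.imwrite('pics/w2.png',c['pixels'])
E
```

```text
t 3.95 pos [0.5625 0.2176 0.1701] y0 91.8 row [-1.5 -1.7  0.1] [0. 0. 0.] j [-0.45  0.53  0.01  1.71 -0.    0.9   1.16]
```

View pics/w2.png

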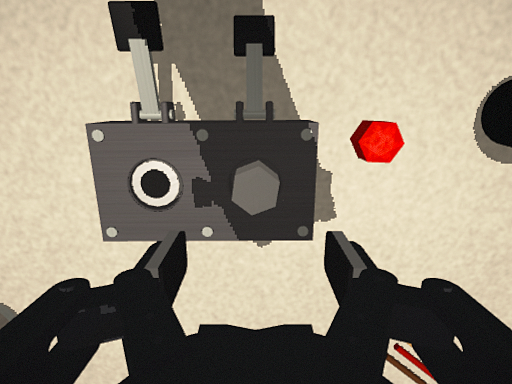

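Wrist view: the hex die is up and standing proud at (256,187) and the round one is seated at (155,184). Next I segment the hex top by height and brightness.

```bash
python3 - <<'E'
from h import *
c=dict(np.load('w2.npz'))
H,W=384,512;U,V=np.meshgrid(np.arange(W),np.arange(H));K=c['K']
P=c['c2w'][:3,3]+(np.stack([(U-K[0,2])/K[0,0],-(V-K[1,2])/K[1,1],-np.ones((H,W))],-1)@c['c2w'][:3,:3].T)*c['range_z'][...,None]
roi=np.zeros((H,W),bool);roi[150:225,220:295]=1
m=(P[...,2]>.06)&(P[...,2]<.08)&roi
zt=np.median(P[...,2][m]);print('n',m.sum(),'top z',zt,'block z',np.median(P[220:235,190:300,2]), 'round', P[165,155,2])
for nm,mm in(('height',m),('bright',(c['pixels'].max(2)>75)&roi)):
    mm=cv2.morphologyEx(mm.astype(np.uint8),cv2.MORPH_OPEN,np.ones((3,3)))
    cs,_=cv2.findContours(mm,0,cv2.CHAIN_APPROX_NONE);k=max(cs,key=cv2.contourArea)
    pts=np.array([onz(c,u,v,zt)[:2] for u,v in k[:,0]])
    h=cv2.convexHull((pts*1000).astype(np.float32));M=cv2.moments(h);ctr=np.array([M['m10'],M['m01']])/M['m00']
    p=pts*1000-ctr
    w=[np.ptp(p@[np.cos(a),np.sin(a)]) for a in np.radians(range(180))]
    f=[w[i]+w[(i+60)%180]+w[(i+120)%180] for i in range(60)]; i=int(np.argmin(f))
    a=np.angle(np.sum(-np.array(f)*np.exp(1j*np.radians(6*np.arange(60)))),deg=True)/6
    print(nm,'ctr',ctr,'area',M['m00'],'flat yaw',i,a%60,'widths',[round(w[(i+k)%180],1) for k in(0,60,120)],'max',round(max(w),1))
t=dict(np.load('top0.npz'))
E
```

```text
n 1761 top z 0.06869483606820315 block z 0.050779915676061604 round 0.047202199928441546
height ctr [563.43302943 218.31567078] area 1295.751381275244 flat yaw 24 23.18571822894958 widths [np.float64(39.8), np.float64(38.0), np.float64(39.3)] max 44.0
bright ctr [561.76278176 218.18560884] area 1425.0334554528818 flat yaw 23 22.98406759233191 widths [np.float64(42.9), np.float64(38.4), np.float64(42.0)] max 47.2
```

>>> arm_command --increments '[0, 0, 40, 0, 0, 0.145, 0.8, 0, 0, 80, 0, 0, 0.145, 0.8, 0, 0, 105, 0, 0, 0.145, 0.8, 0, 0, 120, 0, 0, 0.145, 0.8, 0, 0, 120, 0, 0, 0.145, 0.8]' --force 60

```text
t: 4.62
tcp_pos: [0.5631, 0.2169, 0.0498]
tcp_rot: [-0.001, 0.058, 0.998, -0.0]
force: [-0.0, -0.2, 0.0]
finger_gap: 0.0682
grip_force: 0.0
```

```bash
python3 - <<'E'
from h import *
go(.563,.218,.050,83.5)
c=snap('wrist');cv2.imwrite('pics/w3.png',c['pixels'])
E
```

```text
t 4.62 pos [0.5631 0.2169 0.0498] y0 83.4 row [ 0.2  1.1 -0.2] [-0.001 -0.001 -0.002] j [-0.47  0.68  0.03  1.82 -0.03  0.64  1.04]
```

View pics/w3.png

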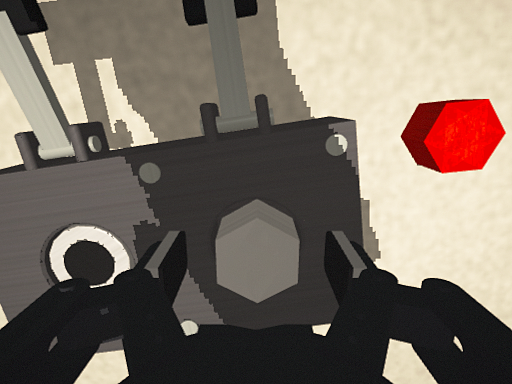

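The hex at (258,258) sits between the pads with its flats parallel to them, so I close.

>>> arm_command --increments '[0, 1, 0, 0, 0, 0, 0.6, 0, 1, 0, 0, 0, 0, 0.4, 0, 1, 0, 0, 0, 0, 0.3, 0, 1, 0, 0, 0, 0, 0.3, 0, 1, 0, 0, 0, 0, 0.3]' --force 60

```text
t: 5.3
tcp_pos: [0.5646, 0.2182, 0.0512]
tcp_rot: [0.001, 0.058, 0.998, 0.0]
force: [-0.9, 0.0, 5.7]
finger_gap: 0.0365
grip_force: 62.6
```

>>> arm_command --increments '[0, 0, -5, 0, 0, 0, 0.2, 0, 0, -15, 0, 0, 0, 0.2, 0, 0, -35, 0, 0, 0, 0.2, 0, 0, -60, 0, 0, 0, 0.2, 0, 0, -80, 0, 0, 0, 0.2]'

```text
t: 5.92
tcp_pos: [0.5641, 0.2177, 0.1317]
tcp_rot: [0.0, 0.058, 0.998, 0.0]
force: [0.5, 0.5, -2.2]
finger_gap: 0.0362
grip_force: 61.7
```

```bash
python3 - <<'E'
from h import *
s=read_state();print(s['finger_gap'],s['grip_force'],s['force'])
c=snap('wrist');cv2.imwrite('pics/w4.png',c['pixels'])
# cork: centre from scene + top, two rays
t=dict(np.load('top0.npz'));a=dict(np.load('scene0.npz'))
hs=cv2.cvtColor(a['pixels'],cv2.COLOR_BGR2HSV);m=((hs[...,0]<20)&(hs[...,1]>100)).astype(np.uint8)
k=np.zeros_like(m);k[203:240,165:212]=1;M=cv2.moments(m*k,True);u,v=M['m10']/M['m00'],M['m01']/M['m00']
print(u,v,onz(a,u,v,.007))
(o1,d1),(o2,d2)=ray(a,u,v),ray(t,331.1,197.6)
x=np.linalg.lstsq(np.column_stack([d1,-d2]),o2-o1,rcond=None)[0];print('tri',o1+d1*x[0],o2+d2*x[1])
go(.570,-.250,.13,88)
E
```

```text
0.036183718447963316 61.70148294570026 [ 0.54952101  0.49630752 -2.1919695 ]
188.18439716312056 220.94799054373522 [ 0.57247586 -0.25024608  0.007     ]
tri [ 0.56956471 -0.24917677  0.00423532] [ 0.56926443 -0.24975305  0.00432862]
t 5.97 pos [0.5653 0.2181 0.1342] y0 83.3 row [ -58.9 -464.4    3.5] [ 0.002  0.003 -0.081] j [-0.47  0.57  0.04  1.75 -0.03  0.82  1.04]
```

View pics/w4.png

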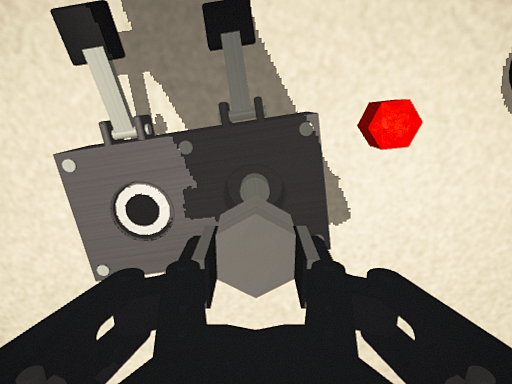

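The hex hangs level in the grip at (256,255), the left pocket is empty showing the ejector, and the round die is still seated at (142,210). I carry the hex to the cork pad.

>>> arm_command --increments '[-4, -30, 0, 0, 0, 0, 0.2, -10, -80, 0, 0, 0, 0, 0.2, -17, -132, 0, 0, 0, 0, 0.2, -23, -184, 0, 0, 0, 0, 0.2, -30, -236, 0, 0, 0, 0, 0.2]'

```text
t: 6.6
tcp_pos: [0.5662, -0.0217, 0.1303]
tcp_rot: [-0.0, 0.058, 0.998, -0.0]
force: [1.0, 0.3, -3.5]
finger_gap: 0.0367
grip_force: 61.7
```

>>> arm_command --increments '[-7, -52, 0, 0, 0, 0, 0.2, -13, -104, 0, 0, 0, 0, 0.2, -20, -156, 0, 0, 0, 0, 0.2, -26, -200, 0, 0, 0, 0, 0.2, -29, -226, 0, 0, 0, 0, 0.2]'

```text
t: 7.22
tcp_pos: [0.5684, -0.2511, 0.1301]
tcp_rot: [-0.0, 0.059, 0.998, -0.001]
force: [0.5, 0.6, -2.7]
finger_gap: 0.0364
grip_force: 61.7
```

>>> arm_command --increments '[0, 0, 0, 0, 0, 0, 0.2, 0, 0, 0, 0, 0, 0, 0.2]'

```text
t: 7.48
tcp_pos: [0.5692, -0.247, 0.1301]
tcp_rot: [-0.0, 0.058, 0.998, 0.0]
force: [0.4, 0.6, -2.4]
finger_gap: 0.0365
grip_force: 61.7
```

```bash
python3 - <<'E'
from h import *
go(.570,-.250,.10,83.5)
s=read_state();print(s['finger_gap'],s['grip_force'],s['force'])
c=snap('wrist');cv2.imwrite('pics/w5.png',c['pixels']);np.savez('w5.npz',**c)
E
```

```text
t 7.47 pos [ 0.5692 -0.247   0.1301] y0 83.4 row [-1.2 -2.9 30. ] [ 0.001 -0.001 -0.002] j [ 0.32  0.59  0.02  1.71 -0.02  0.84  1.8 ]
0.036477677281784866 61.68984310690121 [ 0.36428421  0.63748633 -2.35142968]
```

View pics/w5.png

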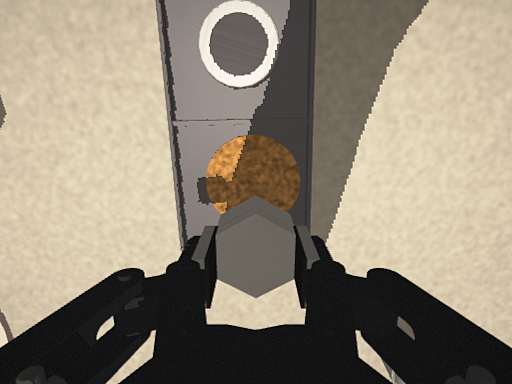

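Wrist view: cork at about (253,178), held hex at (256,247), spare die at (239,44) undisturbed. I'll fit the cork outline for the final approach.

```bash
python3 - <<'E'
from h import *
from scipy.optimize import least_squares
c=dict(np.load('w5.npz'));hs=cv2.cvtColor(c['pixels'],cv2.COLOR_BGR2HSV)
m=((hs[...,0]<22)&(hs[...,1]>130)).astype(np.uint8);k=np.zeros_like(m);k[125:195,195:312]=1
m=cv2.morphologyEx(m*k,cv2.MORPH_CLOSE,np.ones((5,5)))
pts=[]
for v in range(137,192,2):
    u=np.flatnonzero(m[v]); 
    if len(u)<10: continue
    pts.append(onz(c,u[-1]+.5,v,.007)[:2])
    if v<172: pts.append(onz(c,u[0]-.5,v,.007)[:2])
pts=np.array(pts)
r=least_squares(lambda p:np.hypot(*(pts-p[:2]).T)-p[2],[.57,-.25,.043],loss='soft_l1',f_scale=.001);print(r.x, abs(r.fun).max())
print('cork z',deep(c,260,165),deep(c,270,180),'die top',deep(c,256,260), 'wall',deep(c,310,200))
go(r.x[0],r.x[1],.0175)
E
```

```text
[ 0.56831047 -0.24867802  0.04278843] 0.0005463925394533012
cork z [ 0.55325986 -0.24028648  0.0081067 ] [ 0.56806302 -0.23279322  0.00816745] die top [ 0.5700656  -0.2462094   0.14735102] wall [ 0.58892093 -0.19901413  0.01513115]
t 7.53 pos [ 0.5694 -0.2465  0.1301] y0 83.4 row [  0.8  -2.4 112.6] [0. 0. 0.] j [ 0.32  0.59  0.02  1.71 -0.02  0.84  1.8 ]
```

>>> arm_command --increments '[1, -2, 35, 0, 0, 0, 0.2, 1, -2, 70, 0, 0, 0, 0.2, 1, -2, 92, 0, 0, 0, 0.2, 1, -2, 102, 0, 0, 0, 0.2, 1, -2, 108, 0, 0, 0, 0.2]'

```text
t: 8.15
tcp_pos: [0.5684, -0.2491, 0.0223]
tcp_rot: [0.0, 0.057, 0.998, 0.0]
force: [0.1, -0.9, -1.8]
finger_gap: 0.0366
grip_force: 61.7
```

>>> arm_command --increments '[0, 0, 1.5, 0, 0, 0, 0.2, 0, 0, 3, 0, 0, 0, 0.2, 0, 0, 3, 0, 0, 0, 0.2]'

```text
t: 8.52
tcp_pos: [0.5682, -0.2499, 0.0198]
tcp_rot: [0.0, 0.058, 0.998, -0.0]
force: [0.5, -0.5, -2.5]
finger_gap: 0.0369
grip_force: 61.7
```

>>> arm_command --increments '[0, 0, 0.7, 0, 0, 0, 0.2, 0, 0, 1.4, 0, 0, 0, 0.2, 0, 0, 1.4, 0, 0, 0, 0.2]'

```text
t: 8.9
tcp_pos: [0.5682, -0.2499, 0.019]
tcp_rot: [0.0, 0.058, 0.998, -0.0]
force: [-2.9, 1.9, 8.0]
finger_gap: 0.0365
grip_force: 62.9
```

>>> arm_command --increments '[0, 0, 0, 0, 0, 0, 0.48, 0, 0, 0, 0, 0, 0, 0.6, 0, 0, 0, 0, 0, 0, 0.7, 0, 0, -1, 0, 0, 0, 0.7]' --force 20

```text
t: 9.4
tcp_pos: [0.568, -0.2498, 0.0188]
tcp_rot: [-0.0, 0.058, 0.998, 0.0]
force: [0.5, 0.1, -0.5]
finger_gap: 0.0595
grip_force: 0.0
```

>>> arm_command --increments '[0, 0, -10, 0, 0, 0, 0.7, 0, 0, -30, 0, 0, 0, 0.7, 0, 0, -70, 0, 0, 0, 0.7, 0, 0, -120, 0, 0, 0, 0.7, 0, 0, -150, 0, 0, 0, 0.7]'

```text
t: 10.02
tcp_pos: [0.5687, -0.2502, 0.1723]
tcp_rot: [0.002, 0.058, 0.998, -0.0]
force: [0.2, 0.8, -0.3]
finger_gap: 0.0594
grip_force: 0.0
```

>>> arm_command --increments '[0, 0, 0, 0, 0, 0, 0.7, 0, 0, 0, 0, 0, 0, 0.7]'

```text
t: 10.28
tcp_pos: [0.5677, -0.2496, 0.1688]
tcp_rot: [-0.0, 0.058, 0.998, 0.0]
force: [-0.9, -0.5, 0.0]
finger_gap: 0.0598
grip_force: 0.0
```

```bash
python3 - <<'E'
from h import *
s=read_state();print(s['t'],s['tcp_pos'],s['finger_gap'],s['force'])
c=snap('wrist')
for n,u,v in(('c',256,192),):
    print(deep(c,u,v))
H,W=384,512;U,V=np.meshgrid(np.arange(W),np.arange(H));K=c['K']
P=c['c2w'][:3,3]+(np.stack([(U-K[0,2])/K[0,0],-(V-K[1,2])/K[1,1],-np.ones((H,W))],-1)@c['c2w'][:3,:3].T)*c['range_z'][...,None]
m=(P[...,2]>.029)&(P[...,2]<.045)&(np.hypot(P[...,0]-.568,P[...,1]+.249)<.05);q=P[m]
print('hex top',q.mean(0),len(q),np.percentile(q[:,2],[5,95]),'plane',np.linalg.lstsq(np.c_[q[:,:2],np.ones(len(q))],q[:,2],rcond=None)[0])
t=capture('top')['pixels']
cv2.imwrite('pics/end.png',np.hstack([cv2.resize(c['pixels'],(400,300)),cv2.resize(t[150:300,130:330+100],(400,200))[:, :] if 0 else cv2.resize(t,(400,300))]))
E
```

```text
10.275 [ 0.56768725 -0.24963806  0.16882951] 0.05983763893241768 [-0.86546466 -0.49053293  0.02166569]
[ 0.5795115  -0.24978572  0.03642495]
hex top [ 0.56726093 -0.24902205  0.03579504] 1401 [0.03456043 0.03708523] plane [ 0.01328047 -0.00232969  0.02768141]
```

View pics/end.png

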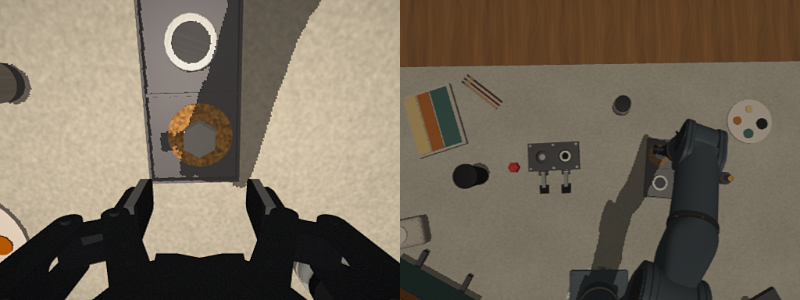

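The picture shows the hex flat and centred on the cork (left image, about (202,137)). The round die is seated, the others have not moved, and the gripper is clear.

```bash
python3 -c "
from station import job_done; print(job_done())"
```

```text
the job is handed in; nothing more can be done
None
```

The hexagonal die was ejected, lifted out and set down flat near the centre of the cork pad, the round die is still seated, nothing else appears to have moved, and I handed the job in at about 10.3 s; the verdict isn't shown, and the wrist force reached about 47 N, through the fingertips, as the lever hit its stop.

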